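Slide the carrier along the rail into the stage's corner pocket

TASK

Without picking it up, push the slide carrier across the stage plate with a fingertip until it lies flat against the long rail, on the part of the rail well before the pocket, then push it along, keeping it against the rail all the way, into the corner pocket until it is fully home, flush with both the rail and the end stop. Then move clear. Leave everything else where it is.

Things in the scene. Friction and masses are not known exactly. Their poses are not given: they have to be found in the camera images.
- stage: Fixed dark metal stage plate on the bench, 200 (x) x 320 (y) x 12 mm high, its top 12 mm above the bench; origin at the centre of its underside. Its x points across the plate to the rail (away from the robot, turned at most 0.25 rad), its y along the rail to the pocket, z up. Rail, end stop and low guide on it make a pocket 50 mm wide, open towards -y.
- rail (a point): Middle of the rail's face at plate level: x = +85, y = 0 mm in the stage's frame. The rail is a bar along the whole far edge of the plate, 12 mm high above the plate.
- stop (a point): Corner where the end stop's face meets the rail's: x = +85, y = +148 mm in the stage's frame. The stop is a short bar across the +y end of the plate, from the rail back to x = +29 mm, 12 mm high above the plate.
- guide (a point): Open end of the low guide's face: x = +35, y = +103 mm in the stage's frame. The guide is a thin bar parallel to the rail, 5 mm high above the plate, from here to the stop, with a flared lead-in reaching back to y = +87 mm.
- pocket (a point): Where the carrier's origin lies when it is fully home: on the plate's top at x = +62, y = +113 mm in the stage's frame. Not a visible mark.
- carrier: Loose aluminium slide carrier, 46 (x) x 70 (y) mm, about 120 g, lying on the plate on the half away from the pocket, 60 to 115 mm short of the rail and turned up to 0.3 rad from the stage. Origin at the centre of its underside. Floor 6 mm thick, with an L-shaped fence along its whole +x edge (goes to the rail) and +y edge (goes to the end stop). Home, its axes are the stage's.
- fence (a point): Inner corner of the carrier's L fence at floor level: x = +17, y = +29, z = 6 mm in the carrier's frame. The fence is 6 mm thick and stands 10 mm above the floor (16 mm overall). The other two edges are open, so closed fingertips can stand inside the L just above the floor and push either fence from within; the outer edges can be pushed too.
- lens_cell: plain steel ring lying flat on the stage plate, outer diameter 32 mm, height 18 mm; origin at the centre of its underside. Bystander, leave alone
- objective: microscope objective standing on the stage plate, a stepped steel cylinder of diameter 26 mm, height 42 mm; origin at the centre of its underside. Bystander, leave alone
- oil_bottle: small amber bottle standing on the bench, diameter 32 mm, height 75 mm; origin at the centre of its underside. Bystander, leave alone
- dish: shallow white dish on the bench, diameter 90 mm, height 16 mm; origin at the centre of its underside. Bystander, leave alone
- filter_cube: black filter cube on the bench, 36 x 36 x 40 mm; origin at the centre of its underside. Bystander, leave alone
- driver: screwdriver, 150 mm long, lying on the bench. Bystander, leave alone
There are look-alikes about, which are no part of the job. Of the things like the carrier, leave any that is orange; of the rest the smaller one is meant.

How it is judged (in metres and radians):
On the way, in this order (a step that is already met when the one before it is completed fails the run):
1. the carrier lies flat against the rail (within 4 mm and 0.07 rad), still at least 65 mm short of the end stop's seat (z of carrier in the frame of stage below 0.015 m and angle between carrier's own z axis and vertical below 0.06 rad and x of carrier in the frame of stage above 0.058 m and angle between the x axis of carrier and the x axis of stage, either way round below 0.07 rad and y of carrier in the frame of stage below 0.048 m), for 0.1 s.
2. the carrier is home in the pocket, against rail and end stop (z of carrier in the frame of stage below 0.015 m and angle between carrier's own z axis and vertical below 0.06 rad and x of carrier in the frame of stage between 0.059 and 0.066 m and y of carrier in the frame of stage between 0.11 and 0.117 m and angle between the x axis of carrier and the x axis of stage, either way round below 0.06 rad), for 0.2 s.
At the end, for the whole second after the job is handed in: The carrier lies flat on the stage plate in the corner pocket, at rest and released, less than 3 mm from the rail and less than 3 mm from the end stop, turned less than 0.06 rad from the stage; every bystander is within 15 mm of where it started (all of step 2 and linear speed of carrier below 0.01 m/s and distance of each of lens_cell, objective, oil_bottle, dish, filter_cube, driver from where it was at the start of the episode below 0.015 m); the robot touches nothing.
It fails at once if the carrier is lifted more than 8 mm off the plate or tipped more than 0.25 rad (z of carrier in the frame of stage above 0.02 m or angle between carrier's own z axis and vertical above 0.25 rad).
It fails at once if the carrier travels the later part of the way (within 60 mm of its seat along the rail) more than 8 mm off the rail (y of carrier in the frame of stage above 0.053 m and x of carrier in the frame of stage below 0.054 m).
It fails at once if a bystander is moved more than 20 mm (distance of any of lens_cell, objective, oil_bottle, dish, filter_cube, driver from where it was at the start of the episode above 0.02 m).
It also fails if it takes over 50 s, if anything falls off the work surface, if the arm or the gripper's body presses on something with over 40 N, if the wrist force passes 120 N, or if a joint passes its speed limit or range.

ROBOT

A 6-joint arm with a two-finger parallel gripper is mounted at the origin on the work surface. World frame = base frame: x ahead of the robot, y to its left, z up, the work surface at z = 0. Lengths are in m, angles in degrees, forces in N, time in s.
With the tool pointing down it reaches from about 0.3 to 0.75 m from the base axis. Payload 8.5 kg.
Tool frame: the origin (TCP) lies midway between the tips of the shut fingers; the grasp point (between the pads) lies 19 mm behind it; z points along the fingers, y is the direction in which the jaws open and shut (so a half turn about z gives the same grasp; the last joint's range is limited). The gripper opens to 85 mm and grips with 20 to 120 N. Pads are 22 mm wide; open, the fingers measure 114 mm over their backs; the gripper's body (76 mm by 85 mm) begins 54 mm behind the grasp point. The pads swing forward as they close: fully open they stand 13 mm farther back than shut.
Start: joints at [64.097, 21.807, 74.336, -0, 83.858, -12.336], TCP at [0.129, 0.535, 0.231] pointing down, gripper open.
Joint ranges: [-178.18, 178.18], [-50.72, 133.34], [12.68, 142.11], [-81.47, 261.47], [9.98, 163.14], [-165.26, 165.26]. Speed limits (degrees/s): [136.94, 136.94, 180, 180, 180, 180].

INTERFACE

Orientations are given as a 3x3 rotation matrix whose columns are the frame's x, y, z axes.
In Python, from rig import env, viewer, ticket gives the robot as it stands. The module is installed in compiled form; this text tells all that it offers.
- The arm moves only by the shell command python3 -m pendant 'ROWS' [FORCE]. ROWS is JSON, a list of rows, each a list of 3 entries, a list of its own where there are three numbers: the shift along the world's x, y, z in mm, then the turn about the world's z in rad, then the opening, from -1 (shut) to 1 (fully open). A call has 1 to 12 rows; each row shifts and turns the pose as measured when the row begins; what a row does not reach is not made up. A row lasts 1/8 s, in which the tool goes at most 62.5 mm and 10.7 degrees, less where a joint would pass 70% of its speed; a pose out of reach is approached as far as the arm can. A call with a gripper value outside its range is refused whole. The fingers move at their own pace and stop on an object; FORCE is the grip in N (left out, the last holds). Time passes only in rows, so rows that do not move let the fingers close. It gives the time, the measured TCP pose, the force and the opening at its end, in the units of the state.
- env.observe(): the state, without advancing time (a new reading comes with each control period).
- viewer.get_image(name): name is "side" or "top"; returns (picture, depth): 480x640x3 uint8, red, green, blue; 480x640 float32, m along the optical axis (not along the pixel's ray), 0 where there is no reading.
- viewer.camera_params(name): a dict with "fx", "fy", "cx", "cy" (pixels), "rvec" (rotation vector, rad) and "tvec" (3), from world to camera coordinates, as OpenCV has them. Camera axes: x right, y down, z forward; pixel columns grow to the right and rows downward; lengths in m; the calibration is good to about 2 mm. A picture is of the moment at which its call begins. camera_params takes no time and is no camera call.
- ticket.close_job(): hands the job in, once; it reports no verdict.
The state is a dict: "time_s": time; "q": joint angles; "qvel": joint speeds; "joint_efforts": joint torques, N m; "position": TCP position; "tool_rot": TCP orientation; "ft_force": force on the tool from outside, world axes, zero at the start; "wrist_torque": the same for the moment, N m; "grip_width": finger opening in m.
Only numpy, scipy, OpenCV 4.12 (cv2) and the standard library are available. Lean on these libraries where they do the work, as an engineer would, in place of code of your own. Each camera call takes 0.05 s, during which the arm holds its last target. There are 200 camera calls.

## Working session

There is one attempt and no reset: what is moved stays moved. The work goes in short steps, Python scripts to look and compute and a shell command to move; the robot and the scene stay as the last step left them, time stands still between calls to the robot, and variables do not carry over. Pictures are saved under pics/ and viewed, about 8 in all and at most 12, crops included, and the job is handed in when it is done.

```bash
mkdir -p pics
cat > h.py <<'E'
import numpy as np, cv2
from rig import env, viewer, ticket
def grab(n,save=None):
    im,d=viewer.get_image(n)
    if save: cv2.imwrite('pics/'+save,cv2.cvtColor(im,cv2.COLOR_RGB2BGR))
    np.savez('pics/%s.npz'%n,im=im,d=d)
    return im,d
def cam(n):
    p=viewer.camera_params(n); R=cv2.Rodrigues(np.array(p['rvec'],float))[0]
    return p,R,np.array(p['tvec'],float).ravel()
def ray(n,u,v,z):
    "world point on plane z seen at pixel u,v"
    p,R,t=cam(n); c=-R.T@t; r=R.T@np.array([(u-p['cx'])/p['fx'],(v-p['cy'])/p['fy'],1])
    return c+r*(z-c[2])/r[2]
def proj(n,P):
    p,R,t=cam(n); q=R@np.array(P,float)+t
    return q[0]/q[2]*p['fx']+p['cx'],q[1]/q[2]*p['fy']+p['cy']
def cloud(n,d):
    p,R,t=cam(n); v,u=np.mgrid[:480,:640]
    q=np.stack([(u-p['cx'])/p['fx']*d,(v-p['cy'])/p['fy']*d,d],-1)
    return (q-t)@R
E
python3 - <<'E'
from h import *
for n in('top','side'):
    grab(n,n+'0.png'); p,R,t=cam(n); print(n,p['fx'],-R.T@t,R[2])
print(env.observe())
E
```

```text
top 504.13403050028535 [3.58108685e-01 8.98234560e-04 9.99305898e-01] [ 0.1344114   0.02968189 -0.99048097]
side 540.3422554447324 [-0.02152636 -0.56779039  0.69432601] [ 0.52213946  0.5688424  -0.63544371]
{'time_s': 0.1, 'q': array([ 6.40960541e+01,  2.18382032e+01,  7.43788746e+01,  1.65385699e-04,
        8.38590468e+01, -1.23358258e+01]), 'qvel': array([-0.12943177, -0.08146751, -0.02360953, -0.04625394, -0.1155341 ,
       -0.06624203]), 'joint_efforts': array([ 2.53794467e-03, -4.49215150e+01, -2.31653827e+01, -2.55603327e-04,
        3.69941190e-03, -2.73590217e-05]), 'position': array([0.12891569, 0.53440914, 0.23077251]), 'tool_rot': array([[-9.72091529e-01,  2.34601191e-01, -5.83009101e-04],
       [ 2.34601741e-01,  9.72090838e-01, -1.19387998e-03],
       [ 2.86652140e-04, -1.29733557e-03, -9.99999117e-01]]), 'ft_force': array([ 1.08197859,  0.49845068, -0.3387547 ]), 'wrist_torque': array([ 0.01839301,  0.06361552, -0.00309655]), 'grip_width': 0.0853024334366959}
```

View pics/top0.png

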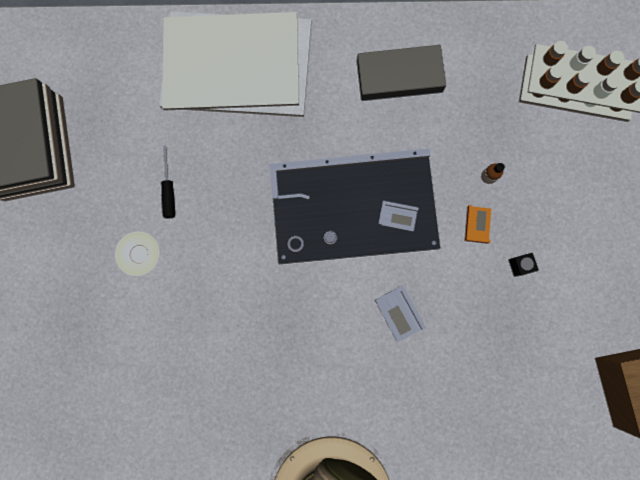

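View pics/side0.png

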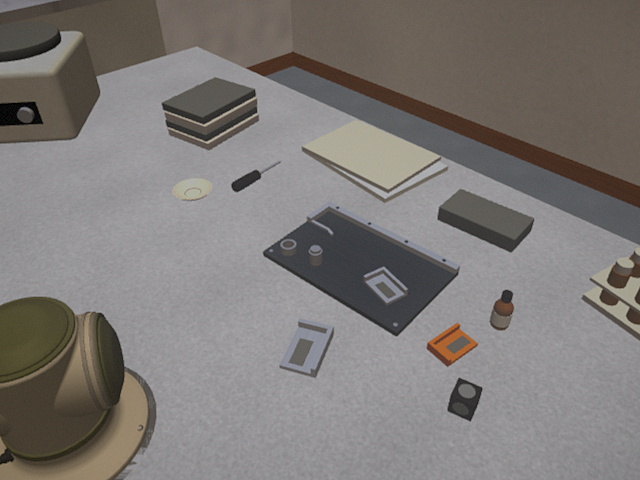

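Top view: things like the carrier are the silver one on the plate (398,216), the larger silver one on the bench (399,313) and the orange one (479,224). I choose the one on the plate. The side view (384,285) agrees. Next is a close crop of the stage.

Run:
```python
import cv2
i=cv2.imread('pics/top0.png')[145:270,265:445]
cv2.imwrite('pics/c1.png',cv2.resize(i,None,fx=4.4,fy=4.4,interpolation=cv2.INTER_CUBIC))
i=cv2.imread('pics/top0.png')[190:245,365:435]
cv2.imwrite('pics/c2.png',cv2.convertScaleAbs(cv2.resize(i,None,fx=10,fy=10,interpolation=cv2.INTER_CUBIC),alpha=1.2))
```

```text
(no output)
```

View pics/c1.png

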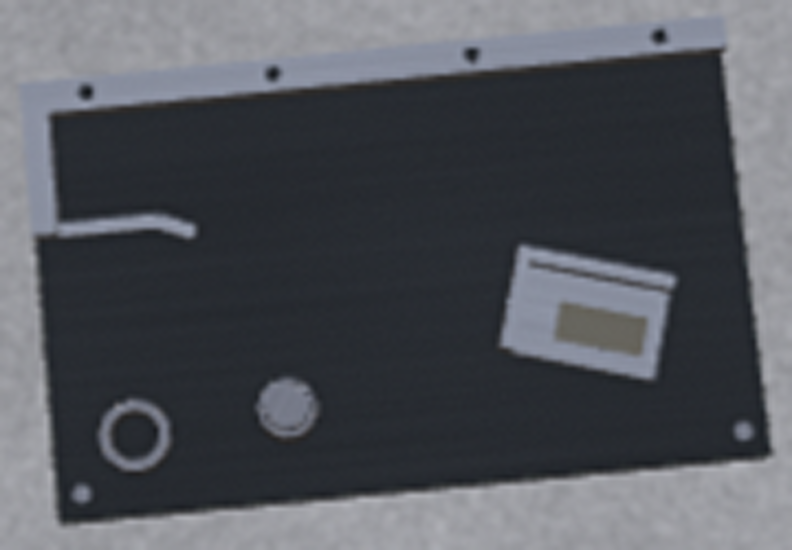

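View pics/c2.png

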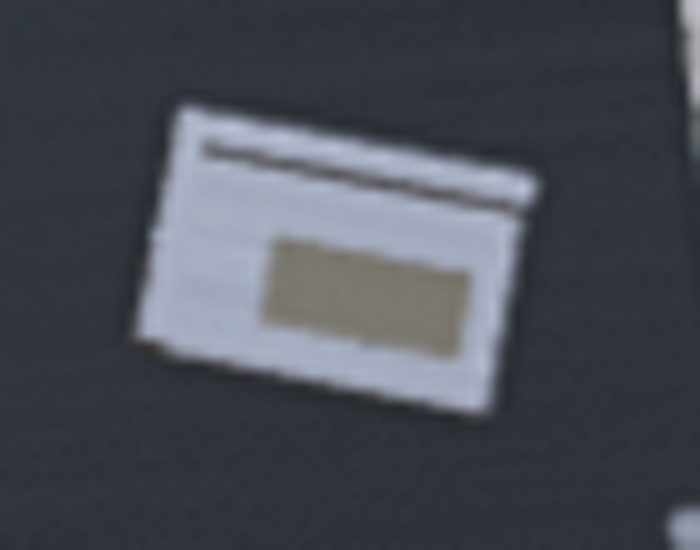

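The crops show the carrier with its fences at +x (up) and +y (left), as described. The pocket is at top-left, and the objective (288,407) and ring (135,433) lie clear of the route. Next I fit the poses.

```bash
cat > fit.py <<'E'
from h import *
from scipy.optimize import least_squares
def fit(n,pts,z0,x0):
    # pts: (u,v,lx,ly,lz) ; pose x,y,th
    def W(p,l): c,s=np.cos(p[2]),np.sin(p[2]); return [p[0]+c*l[0]-s*l[1],p[1]+s*l[0]+c*l[1],z0+l[2]]
    f=lambda p: np.concatenate([np.array(proj(n,W(p,q[2:])))-q[:2] for q in pts])
    r=least_squares(f,x0,x_scale=[.1,.1,.1]); return r.x,r.fun.reshape(-1,2).round(1)
def instage(S,P):
    c,s=np.cos(S[2]),np.sin(S[2]); d=np.array(P[:2])-S[:2]
    return np.array([c*d[0]+s*d[1],-s*d[0]+c*d[1]])*1e3
E
python3 - <<'E'
from fit import *
k=lambda a,b:(265+(a+.5)/4.4-.5,145+(b+.5)/4.4-.5)
m=lambda a,b:(365+(a+.5)/10-.5,190+(b+.5)/10-.5)
S,r=fit('top',[(*k(60,522),-.1,.16,.012),(*k(770,455),-.1,-.16,.012),(*k(20,85),.1,.16,.024),(*k(723,17),.1,-.16,.024),(*k(722,50),.085,-.16,.012),(*k(38,236),.029,.16,.024)],0,[.5,0,0])
print(S,r.tolist())
C,r=fit('top',[(*m(180,103),.023,.035,.016),(*m(541,178),.023,-.035,.016),(*m(133,342),-.023,.035,.016),(*m(490,414),-.023,-.035,0)],.012,[.5,-.1,0])
print(C,r.tolist(),instage(S,C),C[2]-S[2])
np.save('S.npy',S)
for a,b,z in((135,435,.03),(288,407,.054)): print(instage(S,ray('top',*k(a,b),z)))
P=cloud('top',np.load('pics/top.npz')['d'])
for u,v in((400,260),(350,200),(300,170),(398,219),(440,300)): print(P[v,u].round(4))
E
```

```text
[ 0.55503965 -0.04296934  0.09674244] [[-0.2, 0.2], [0.9, -0.1], [0.0, -0.3], [0.2, -0.7], [0.2, 0.8], [-1.2, -0.0]]
[ 0.5334155  -0.12885761 -0.19035883] [[0.2, 0.6], [-0.4, -0.3], [0.8, -0.5], [-0.6, 0.2]] [-29.81911529 -83.39795012] -0.2871012691793814
[-66.0727021  121.61479343]
[-63.45537561  53.51316775]
[ 0.4478 -0.1333  0.0053]
[ 0.5674 -0.0354  0.0107]
[0.6288 0.0649 0.0125]
[ 0.5272 -0.129   0.0197]
[ 0.37   -0.2101  0.0014]
```

```bash
python3 -m pendant '[[[33.5,-55,0],0.028,-1],[[33.5,-55,0],0.028,-1],[[33.5,-55,0],0.028,-1],[[33.5,-55,0],0.028,-1],[[33.5,-55,0],0.028,-1],[[33.5,-55,0],0.028,-1],[[33.5,-55,0],0.028,-1],[[33.5,-55,0],0.028,-1],[[33.5,-55,0],0.028,-1],[[33.5,-55,0],0.028,-1],[[33.5,-55,0],0.028,-1],[[33.5,-55,0],0.028,-1]]' 40
```

```text
time_s: 1.6
position: [0.5155, -0.1105, 0.2284]
tool_rot: [[-0.993, -0.116, -0.001], [-0.116, 0.993, -0.002], [0.001, -0.002, -1.0]]
ft_force: [1.4, 0.7, -0.3]
grip_width: -0.0003
```

```bash
python3 -m pendant '[[[8,-8,-40],-0.02,-1],[[8,-8,-45],0,-1],[[0,0,-45],0,-1],[[0,0,-40],0,-1],[[0,0,0],0,-1]]'
python3 - <<'E'
from h import *
grab('side','s1.png');im,_=grab('top')
i=cv2.imread('pics/s1.png')[200:340,250:470]
cv2.imwrite('pics/s1c.png',cv2.resize(i,None,fx=3.5,fy=3.5,interpolation=cv2.INTER_CUBIC))
E
```

```text
time_s: 2.22
position: [0.5327, -0.1315, 0.0519]
tool_rot: [[-0.996, -0.09, -0.002], [-0.09, 0.996, -0.001], [0.002, -0.001, -1.0]]
ft_force: [0.4, 0.1, 0.9]
grip_width: 0.0
```

View pics/s1c.png

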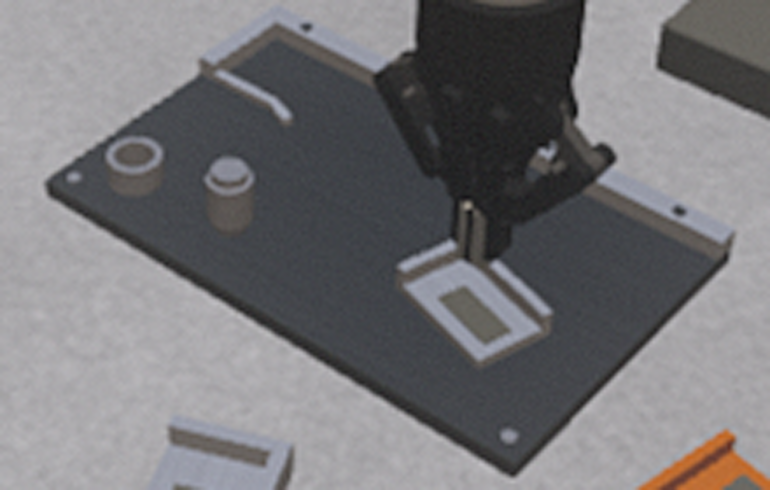

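The fingertips (470,250 in the crop) hang over the carrier at z = 0.052. I shift slightly and go down to just above its floor.

```bash
python3 -m pendant '[[[-3,5,0],0.006,-1],[[0,0,0],0,-1],[[0,0,-15],0,-1],[[0,0,-9],0,-1],[[0,0,-4],0,-1],[[0,0,-2],0,-1]]'
```

```text
time_s: 3.08
position: [0.5328, -0.1274, 0.027]
tool_rot: [[-0.995, -0.097, 0.011], [-0.097, 0.995, -0.007], [-0.01, -0.008, -1.0]]
ft_force: [-0.2, 0.1, 0.3]
grip_width: -0.0002
```

```bash
python3 -m pendant '[[[-1,0,-4],0,-1],[[0,0,-2],0,-1],[[0,0,0],0,-1]]'; python3 -m pendant '[[[10,1,0],0,-1],[[6,0.6,0],0,-1],[[6,0.6,0],0,-1]]'
```

```text
time_s: 3.45
position: [0.5318, -0.1275, 0.0205]
tool_rot: [[-0.995, -0.097, 0.011], [-0.097, 0.995, -0.007], [-0.01, -0.008, -1.0]]
ft_force: [-0.5, 0.1, 0.3]
grip_width: -0.0001
time_s: 3.82
position: [0.5552, -0.1251, 0.0208]
tool_rot: [[-0.995, -0.097, 0.011], [-0.097, 0.995, -0.007], [-0.01, -0.008, -1.0]]
ft_force: [0.5, 0.4, -0.4]
grip_width: -0.0005
```

```bash
python3 -m pendant '[[[7,0.7,0],0,-1],[[7,0.7,0],0,-1],[[7,0.7,0],0,-1],[[7,0.7,0],0,-1],[[7,0.7,0],0,-1]]'
python3 - <<'E'
from h import *
grab('top','t2.png');grab('side','s2.png')
i=cv2.imread('pics/s2.png')[200:340,250:470]
j=cv2.imread('pics/t2.png')[140:270,265:445]
a=cv2.resize(i,(550,350),interpolation=cv2.INTER_CUBIC);b=cv2.resize(j,(346,250))
c=np.zeros((600,550,3),np.uint8);c[:350]=a;c[350:,:346]=b
cv2.imwrite('pics/m2.png',c)
E
```

```text
time_s: 4.45
position: [0.5927, -0.1213, 0.0207]
tool_rot: [[-0.995, -0.097, 0.01], [-0.097, 0.995, -0.007], [-0.009, -0.008, -1.0]]
ft_force: [-1.5, -0.7, 0.5]
grip_width: -0.0002
```

View pics/m2.png

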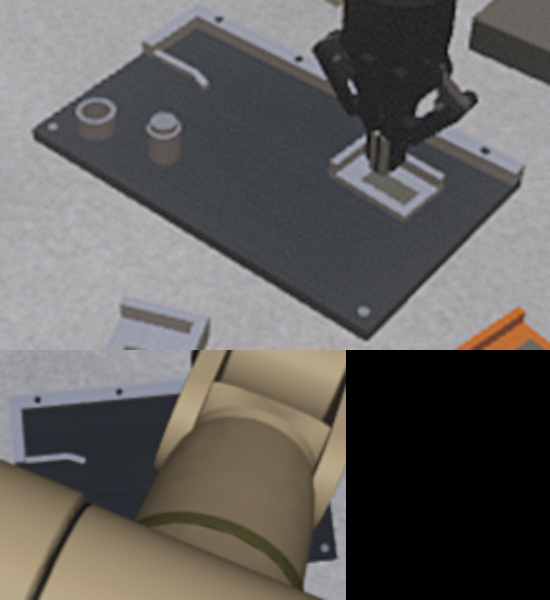

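The fingertip (380,165) is inside the L, and the carrier has already turned parallel to the rail. The top camera is blocked by the arm. I keep pushing.

```bash
python3 -m pendant '[[[7,0.7,0],0,-1],[[7,0.7,0],0,-1],[[7,0.7,0],0,-1],[[4,0.4,0],0,-1]]';python3 -m pendant '[[[3,0.3,0],0,-1],[[3,0.3,0],0,-1]]';python3 -m pendant '[[[2,0.2,0],0,-1],[[2,0.2,0],0,-1]]'
```

```text
time_s: 5.05
position: [0.6194, -0.1186, 0.0207]
tool_rot: [[-0.995, -0.097, 0.011], [-0.097, 0.995, -0.008], [-0.01, -0.009, -1.0]]
ft_force: [-0.6, -1.0, -0.4]
grip_width: 0.0003
time_s: 5.3
position: [0.6257, -0.118, 0.0207]
tool_rot: [[-0.995, -0.097, 0.01], [-0.097, 0.995, -0.008], [-0.01, -0.009, -1.0]]
ft_force: [-0.3, -0.1, 0.8]
grip_width: -0.0002
time_s: 5.55
position: [0.6297, -0.1176, 0.0207]
tool_rot: [[-0.995, -0.097, 0.01], [-0.097, 0.995, -0.007], [-0.009, -0.008, -1.0]]
ft_force: [-7.7, -1.2, 2.2]
grip_width: 0.0001
```

```bash
python3 -m pendant '[[[2,0.2,0],0,-1],[[2,0.2,0],0,-1],[[2,0.2,0],0,-1]]'
python3 - <<'E'
from h import *
grab('side','s3.png')
i=cv2.imread('pics/s3.png')[210:310,350:480]
cv2.imwrite('pics/s3c.png',cv2.resize(i,None,fx=6,fy=6,interpolation=cv2.INTER_CUBIC))
E
```

```text
time_s: 5.92
position: [0.6297, -0.1176, 0.0208]
tool_rot: [[-0.995, -0.097, -0.006], [-0.097, 0.995, -0.007], [0.007, -0.007, -1.0]]
ft_force: [-11.0, -1.8, 6.6]
grip_width: 0.0
```

View pics/s3c.png

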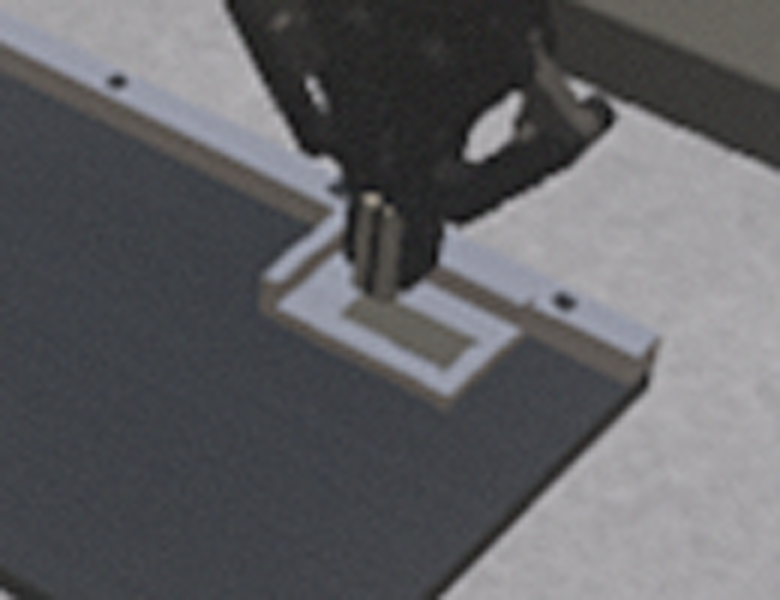

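The carrier lies flat against the rail: fence top flush at (330,215)–(540,300), no gap. Next I push along +y with a small bias towards the rail.

```bash
python3 -m pendant '[[[0.2,5,0],0,-1],[[0.2,5,0],0,-1],[[0.2,5,0],0,-1],[[0.2,5,0],0,-1],[[0,5,0],0,-1]]'
```

```text
time_s: 6.6
position: [0.6275, -0.0959, 0.0205]
tool_rot: [[-0.995, -0.096, -0.015], [-0.096, 0.995, -0.013], [0.016, -0.011, -1.0]]
ft_force: [-4.1, -4.3, 0.6]
grip_width: 0.0003
```

```bash
python3 -m pendant '[[[0,8,0],0,-1],[[0,8,0],0,-1],[[0,8,0],0,-1],[[0,8,0],0,-1],[[0,8,0],0,-1]]'; python3 -c "
from fit import *;print(instage(np.load('S.npy'),env.observe()['position']))"
```

```text
time_s: 7.22
position: [0.624, -0.0598, 0.0206]
tool_rot: [[-0.995, -0.095, -0.024], [-0.095, 0.995, -0.021], [0.026, -0.019, -1.0]]
ft_force: [-6.0, -5.9, 2.2]
grip_width: -0.0002
[ 67.0082019  -23.45982561]
```

```bash
python3 -m pendant '[[[-0.7,13,0],0,-1],[[-0.7,13,0],0,-1],[[-0.7,13,0],0,-1],[[-0.7,13,0],0,-1],[[-0.7,13,0],0,-1]]'
python3 - <<'E'
from fit import *
print(instage(np.load('S.npy'),env.observe()['position']))
grab('side','s4.png')
i=cv2.imread('pics/s4.png')[190:290,290:420]
cv2.imwrite('pics/s4c.png',cv2.resize(i,None,fx=6,fy=6,interpolation=cv2.INTER_CUBIC))
E
```

```text
time_s: 7.85
position: [0.6179, 0.0031, 0.0207]
tool_rot: [[-0.995, -0.094, -0.03], [-0.093, 0.995, -0.027], [0.033, -0.024, -0.999]]
ft_force: [-4.4, -5.0, 2.6]
grip_width: -0.0002
[67.03314942 39.77205885]
```

View pics/s4c.png

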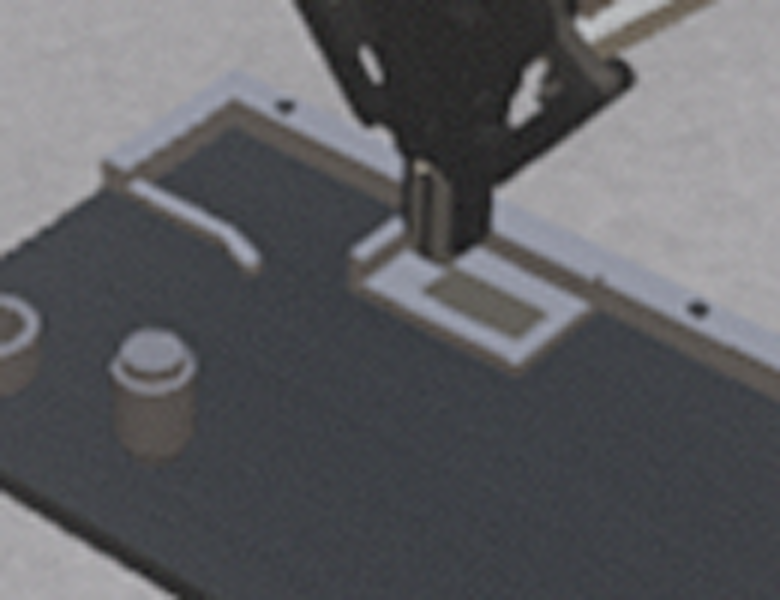

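The carrier is flush with the rail, with the finger in its corner (430,250), and it is lined up with the pocket mouth (250,262). I carry on.

```bash
python3 -m pendant '[[[-0.7,13,0],0,-1],[[-0.7,13,0],0,-1],[[-0.7,13,0],0,-1],[[-0.7,13,0],0,-1],[[-0.5,8,0],0,-1],[[-0.5,7,0],0,-1]]'; python3 -c "
from fit import *;print(instage(np.load('S.npy'),env.observe()['position']))"
```

```text
time_s: 8.65
position: [0.6115, 0.0693, 0.0208]
tool_rot: [[-0.995, -0.094, -0.038], [-0.093, 0.995, -0.033], [0.041, -0.029, -0.999]]
ft_force: [-3.3, -3.5, 0.7]
grip_width: 0.0001
[ 67.03159093 106.27651812]
```

```bash
python3 -m pendant '[[[-0.4,7,0],0,-1],[[-0.2,4,0],0,-1]]';  python3 -m pendant '[[[-0.1,3,0],0,-1],[[-0.1,3,0],0,-1]]'; python3 -m pendant '[[[0,2,0],0,-1],[[0,2,0],0,-1]]'; python3 -c "
from fit import *;print(instage(np.load('S.npy'),env.observe()['position']))"
```

```text
time_s: 8.9
position: [0.6105, 0.0801, 0.0208]
tool_rot: [[-0.995, -0.094, -0.039], [-0.093, 0.995, -0.034], [0.042, -0.03, -0.999]]
ft_force: [-3.5, -5.1, 2.0]
grip_width: 0.0003
time_s: 9.15
position: [0.6099, 0.0857, 0.0208]
tool_rot: [[-0.995, -0.094, -0.04], [-0.093, 0.995, -0.035], [0.043, -0.031, -0.999]]
ft_force: [-3.7, -4.5, 1.8]
grip_width: 0.0001
time_s: 9.4
position: [0.6096, 0.0893, 0.0208]
tool_rot: [[-0.995, -0.094, -0.041], [-0.093, 0.995, -0.036], [0.044, -0.032, -0.999]]
ft_force: [-3.5, -3.9, 1.4]
grip_width: 0.0001
[ 67.09081277 126.35111646]
```

```bash
python3 -m pendant '[[[0,2,0],0,-1],[[0,2,0],0,-1]]'; python3 -m pendant '[[[0,2,0],0,-1],[[0.2,2,0],0,-1]]'; python3 -m pendant '[[[0.3,2,0],0,-1],[[0.3,2,0],0,-1]]';python3 - <<'E'
from fit import *
print(instage(np.load('S.npy'),env.observe()['position']))
grab('side','s5.png')
i=cv2.imread('pics/s5.png')[190:275,260:380]
cv2.imwrite('pics/s5c.png',cv2.resize(i,None,fx=6.5,fy=6.5,interpolation=cv2.INTER_CUBIC))
E
```

```text
time_s: 9.65
position: [0.6093, 0.0926, 0.0208]
tool_rot: [[-0.995, -0.094, -0.042], [-0.093, 0.995, -0.037], [0.046, -0.033, -0.998]]
ft_force: [-3.0, -9.0, 1.2]
grip_width: 0.0
time_s: 9.9
position: [0.6093, 0.0928, 0.0208]
tool_rot: [[-0.995, -0.094, -0.044], [-0.092, 0.995, -0.044], [0.048, -0.04, -0.998]]
ft_force: [-4.6, -14.0, 2.9]
grip_width: -0.0001
time_s: 10.15
position: [0.6093, 0.0927, 0.0209]
tool_rot: [[-0.994, -0.094, -0.047], [-0.091, 0.995, -0.051], [0.052, -0.046, -0.998]]
ft_force: [-4.2, -12.6, 2.5]
grip_width: -0.0002
[ 67.08029681 129.80534118]
```

View pics/s5c.png

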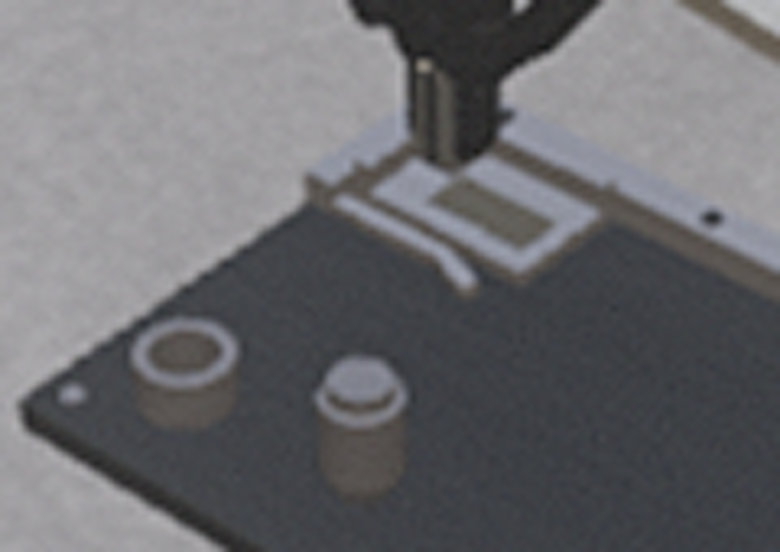

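It is home: the stop and the fence are flush at (360,165), and the rail is flush at (610,185). The force rose to 14 N without further motion. I back off both fences, rise and move clear.

```bash
python3 -m pendant '[[[-3,-4,0],0,-1],[[-3,-4,0],0,-1],[[0,0,0],0,-1],[[0,0,15],0,-1],[[0,0,40],0,-1],[[0,0,50],0,-1],[[0,0,50],0,-1]]'; python3 -m pendant '[[[-40,50,10],0,-1],[[-40,50,0],0,-1],[[-40,50,0],0,-1],[[-40,50,0],0,-1],[[-40,50,0],0,-1],[[-40,50,0],0,-1],[[-30,50,0],0,-1],[[0,0,0],0,-1]]'
python3 - <<'E'
from h import *
grab('top','t6.png')
i=cv2.imread('pics/t6.png')[145:270,265:445]
cv2.imwrite('pics/t6c.png',cv2.resize(i,None,fx=4.4,fy=4.4,interpolation=cv2.INTER_CUBIC))
E
```

```text
time_s: 11.08
position: [0.6025, 0.0861, 0.1801]
tool_rot: [[-0.994, -0.094, -0.049], [-0.092, 0.995, -0.048], [0.053, -0.043, -0.998]]
ft_force: [0.2, 0.4, 1.1]
grip_width: 0.0001
time_s: 12.08
position: [0.3349, 0.4338, 0.2039]
tool_rot: [[-0.995, -0.094, -0.027], [-0.093, 0.995, -0.039], [0.031, -0.036, -0.999]]
ft_force: [0.4, -0.7, -1.0]
grip_width: 0.0002
```

View pics/t6c.png

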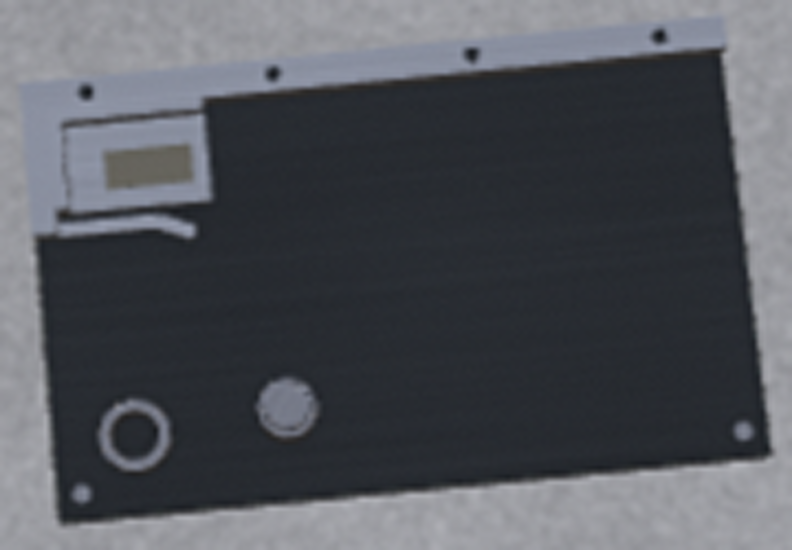

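Run:
```python
from fit import *
S=np.load('S.npy')
k=lambda a,b:(265+(a+.5)/4.4-.5,145+(b+.5)/4.4-.5)
print(instage(S,ray('top',*k(213,201),.018)),'expect 39,78', instage(S,ray('top',*k(206,113),.018)),'expect ~79,78',instage(S,ray('top',*k(73,215),.018)),'expect 39,~142')
print(ticket.close_job())
```

```text
[38.34471308 77.86757332] expect 39,78 [79.41432448 77.28220393] expect ~79,78 [ 38.21079361 141.60147827] expect 39,~142
the job is handed in; nothing more can be done
None
```

The carrier is in the corner pocket, flush with the rail and the end stop, and the job has been handed in at about 12 s. `close_job` reports no verdict, so success rests on my own checks.

- **Pushing:** I pushed the small silver carrier with shut fingertips inside its L fence until it lay flat on the rail, near y = -83 mm by estimate. I then slid it along with a light push towards the rail until it stopped at the end stop, where the wrist force rose to about 14 N. After that I backed off and moved the arm clear.
- **Final check:** In the last top picture, three carrier points came out within 1 mm of where they should be when home. The edges look parallel to the stage, and the ring and objective are at the same pixels as at the start.
- **Not checked:** I did not look again at the oil bottle, dish, filter cube or screwdriver at the end; the arm's path stayed well clear of them.
- **Deviation:** The tool tilted by about 0.05 rad while pushing under load, with no visible effect on the carrier.

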